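# Pack, wedge and cover a specimen carrier

### The job

Finish packing the grey specimen carrier: stand the last green-capped jar in the free place of the row, then drive the red wedge fully home between that jar and the white ramp so the row is locked tight against the sprung plate, and then put the blue lid on so it seats all the way down. Keep the green-capped jars upright throughout and leave the orange-capped jars where they stand; the finished carrier is left closed with everything let go.

Things in the scene. Friction and masses are not known exactly. Their poses are not given: they have to be found in the camera images.
- carrier: grey carrier, fixed. Base slab 100 (x) x 250 (y) x 12 mm; origin at the centre of its underside. On it a channel along y, 57 mm wide inside, its floor 12 mm up, its 5 mm walls 26 mm high (tops 38 mm above the counter; outside 67 x 218 mm). Row from the -y end: sprung aluminium plate 52 mm high (face at y = -87 mm), jar_a, jar_b, new jar, wedge, then the white ramp at the +y end
- bay (a point): point on the channel floor at the middle of the free place for the last jar (carrier x = 0, y = 36 mm, z = 12 mm). A jar pushed up against its neighbour stands within a few mm of it
- wedge_home (a point): where wedge_mid lies with the wedge fully home, its foot on the channel floor (carrier x 0, y 74, z 51 mm). The ramp's face leans outward: at y = 78 mm at the floor and 0.3 mm farther out per mm of height, up to 56 mm above the floor
- plate (a joint): travel of the sprung plate towards -y, in m: 0 with the row loose, 0.005 with the wedge fully home. It pushes back with 1.8 N at 0 and 0.6 N more per mm, to 8 mm at most; pushing the wedge home takes roughly 8 to 25 N downwards, and it stays where it is driven
- jar_a_mid (a point): square-bodied white specimen jar, body 50 x 50 x 66 mm tall with a round green screw cap (44 mm diameter, 12 mm high) on top, 78 mm tall in all, about 0.16 kg. This point is its centre, 39 mm above its underside; z up its axis, x and y square to its sides (all four sides alike). It already stands in the carrier, next to the sprung plate
- jar_b_mid (a point): square-bodied white specimen jar, body 50 x 50 x 66 mm tall with a round green screw cap (44 mm diameter, 12 mm high) on top, 78 mm tall in all, about 0.16 kg. This point is its centre, 39 mm above its underside; z up its axis, x and y square to its sides (all four sides alike). It already stands in the carrier, after jar_a, with a gap of up to a few mm
- jar_c_mid (a point): square-bodied white specimen jar, body 50 x 50 x 66 mm tall with a round green screw cap (44 mm diameter, 12 mm high) on top, 78 mm tall in all, about 0.16 kg. This point is its centre, 39 mm above its underside; z up its axis, x and y square to its sides (all four sides alike). The last one, standing loose on the counter: this is the jar to load
- orange_a_mid (a point): square-bodied white specimen jar, body 50 x 50 x 66 mm tall with a round orange screw cap (44 mm diameter, 12 mm high) on top, 78 mm tall in all, about 0.16 kg. This point is its centre, 39 mm above its underside; z up its axis, x and y square to its sides (all four sides alike). Stands on the counter, not part of the job
- orange_b_mid (a point): square-bodied white specimen jar, body 50 x 50 x 66 mm tall with a round orange screw cap (44 mm diameter, 12 mm high) on top, 78 mm tall in all, about 0.16 kg. This point is its centre, 39 mm above its underside; z up its axis, x and y square to its sides (all four sides alike). Stands on the counter, not part of the job
- wedge_mid (a point): solid red wedge, 78 mm tall, 44 mm wide (x; plumb sides), 0.14 kg, standing on its thin end. Point: half-way up (39 mm), in line with the middle of the head. Its -y face is upright, 16 mm from the point, and goes against the jar; its +y face slopes and goes on the ramp: 20 mm thick at the foot, 0.3 mm more per mm of height, 38 mm at 60 mm up; head above 32 mm thick
- lid_handle (a point): grip point on the blue lid's black fin (14 mm thick in x, 80 long in y, 38 high), 22 mm above the roof, 108 mm above the skirt's lower edge. Lid: deep cover 83 x 234 mm (y), 86 high plus fin, 82 deep inside, skirt flared to 97 x 248 mm, 0.35 kg, same either way round. On: skirt outside the channel walls (4 mm spare a side), on the slab; point then 120 mm above the carrier's origin, y along its y
There are look-alikes about, which are no part of the job. Leave any pink look-alike of the part that bears jar_c_mid alone. There is more than one size of the part that bears wedge_mid; the job needs the larger.

How it is judged:
On the way, in this order (a step that is already met when the one before it is completed fails the run):
1. the last green-capped jar stands on the channel floor in its place in the row (x of jar_a_mid in the frame of carrier between -0.009 and 0.009 m and y of jar_a_mid in the frame of carrier between -0.08 and -0.045 m and z of each of jar_a_mid, jar_b_mid, jar_c_mid in the frame of carrier below 0.0555 m and angle between each of jar_a_mid, jar_b_mid, jar_c_mid's own z axis and vertical below 0.12 rad and x of jar_b_mid in the frame of carrier between -0.009 and 0.009 m and y of jar_b_mid in the frame of carrier between -0.03 and 0.005 m and x of jar_c_mid in the frame of carrier between -0.009 and 0.009 m and y of jar_c_mid in the frame of carrier between 0.018 and 0.062 m), for 0.2 s.
2. the wedge is driven home between the last jar and the ramp, the row tight against the sprung plate (all of step 1 and z of wedge_mid in the frame of carrier below 0.0555 m and y of wedge_mid in the frame of carrier between 0.06 and 0.088 m and x of wedge_mid in the frame of carrier between -0.01 and 0.01 m and angle between wedge_mid's own z axis and vertical below 0.1 rad and value of joint plate above 0.0025 m), for 0.2 s.
3. the lid is seated on the base slab (z of lid_handle in the frame of carrier below 0.124 m and horizontal distance between lid_handle and carrier below 0.01 m and angle between lid_handle's own z axis and vertical below 0.04 rad and angle between the y axis of lid_handle and the y axis of carrier, either way round below 0.08 rad), for 0.2 s.
At the end, for the whole second after the job is handed in: Three green-capped jars upright in the row, within 4.5 mm of its floor; wedge upright between last jar and ramp, within 4.5 mm of home, sprung plate pushed in over 2.5 mm; lid within 4 mm of fully down, level to 0.04 rad, centred to 10 mm and 0.08 rad; lid and wedge at rest (all of step 2 and all of step 3 and linear speed of each of lid, wedge below 0.02 m/s); the robot touches nothing.
It fails at once if an orange-capped jar is moved more than 25 mm (distance of any of orange_a_mid, orange_b_mid from where it was at the start of the episode above 0.025 m).
It fails at once if a green-capped jar is tipped more than 0.6 rad (angle between any of jar_a_mid, jar_b_mid, jar_c_mid's own z axis and vertical above 0.6 rad).
It also fails if it takes over 70 s, if anything falls off the work surface, if the arm or the gripper's body presses on something with over 40 N, if the wrist force passes 120 N, or if a joint passes its speed limit or range.

### The arm

A 6-joint arm with a two-finger parallel gripper is mounted at the origin on the work surface. World frame = base frame: x ahead of the robot, y to its left, z up, the work surface at z = 0. Lengths are in m, angles in rad, forces in N, time in s.
With the tool pointing down it reaches from about 0.325 to 0.9 m from the base axis. Payload 6.1 kg.
Tool frame: the origin (TCP) lies at the very end of the fingers, on their centre line; the grasp point (between the pads) lies 19 mm behind it; z points along the fingers, y is the direction in which the jaws open and shut (so a half turn about z gives the same grasp; the last joint's range is limited). The gripper opens to 87 mm and grips with 3 to 60 N. Pads are 19 mm wide; open, the fingers measure 117 mm over their backs; the gripper's body (75 mm by 190 mm) begins 51 mm behind the grasp point.
Start: joints at [1.106, 0.22, 1.526, -0, 1.395, -0.126], TCP at [0.208, 0.589, 0.223] pointing down, gripper open.
Joint ranges: [-2.98, 2.98], [-0.91, 2.08], [0.09, 2.57], [-1.24, 4.39], [0.2, 2.65], [-2.68, 2.68]. Speed limits (rad/s): [2.57, 2.57, 3.01, 3.14, 3.14, 3.14].

### API

Orientations are given as a unit quaternion [w, x, y, z].
In Python, from plant import * gives the robot as it stands.
- The arm moves only by the tool move_arm, never from a script. Its argument "commands" is a list of rows, each an object of numbers: "gripper": the opening, from 0 (shut) to 1 (fully open); "tx", "ty", "tz": the shift along the tool's x, y, z in mm; "roll": the turn about the tool's z in degrees. In form: [{"gripper": .., "tx": .., "ty": .., "tz": .., "roll": ..}, ...]. A call has 1 to 12 rows; each row shifts and turns the commanded pose from where the row before left it, along the tool's axes as they then stand; what a row does not reach is not made up. A row lasts 1/12 s, in which the tool goes at most 41.7 mm and 7.16 degrees, less where a joint would pass 70% of its speed; a pose out of reach is approached as far as the arm can. A call with a gripper value outside its range is refused whole. The fingers move at their own pace and stop on an object; "grip_force" is the grip in N (left out, the last holds). Time passes only in rows, so rows that do not move let the fingers close. It gives the time, the measured TCP pose, the force and the opening at its end, in the units of the state.
- get_state(): the state, without advancing time (a new reading comes with each control period).
- snapshot(name): name is "scene" or "top" or "wrist"; returns a dict with "img" (420x560x3 uint8, blue, green, red), "intrinsics" (3x3 intrinsics, pixels), "k1" (the pictures are not rectified: a ray, as slopes to the right and down, at radius r is drawn at 1 + k1 r^2 times it, then the intrinsics apply), "xyz" and "attitude" of the camera in the world; the wrist camera has in their place "hand_eye" (4x4, takes a point from camera to tool coordinates, whose origin is the TCP and whose axes are the flange's). Camera axes: x right, y up, looking along -z (the intrinsics and any distortion apply to the point x, -y, -z); pixel columns grow to the right and rows downward; lengths in m; the calibration is good to about 2 mm. A picture is of the moment at which its call begins: read the wrist's pose just before it. There is no depth.
- hand_in(): hands the job in, once; it reports no verdict.
The state is a dict: "t": time; "qpos": joint angles; "qvel": joint speeds; "effort": joint torques, N m; "position": TCP position; "eef_rot": TCP orientation; "force": force on the tool from outside, world axes, zero at the start; "wrist_torque": the same for the moment, N m; "opening": finger opening in m.
Only numpy, scipy, OpenCV 4.12 (cv2) and the standard library are available. Lean on these libraries where they do the work, as an engineer would, in place of code of your own. Each camera call takes 0.05 s, during which the arm holds its last target. There are 200 camera calls.

## Working session

There is one attempt and no reset: what is moved stays moved. The work goes in short steps, Python scripts to look and compute and a tool call to move; the robot and the scene stay as the last step left them, time stands still between calls to the robot, and variables do not carry over. Pictures are saved under pics/ and viewed, about 8 in all and at most 12, crops included, and the job is handed in when it is done.

Besides the shell and the picture viewer there is one more tool, called after "Emit:" by a JSON object that holds its "method" and its "body". move_arm: Moves the arm, as the interface text tells. Its arguments: {"type":"object","properties":{"commands":{"type":"array"},"grip_force":{"type":"number"}},"required":["commands"]}

```bash
ls; mkdir -p pics; python3 - <<'E'
from plant import *
import cv2,json
print(get_state())
for n in ("scene","top"):
    s=snapshot(n); cv2.imwrite(f"pics/{n}0.png",s["img"]); print(n,{k:(v.tolist() if hasattr(v,'tolist') else v) for k,v in s.items() if k!="img"})
E
```

```text
pics
{'t': 0.0, 'qpos': array([ 1.10590768e+00,  2.21227691e-01,  1.52761027e+00, -4.01788508e-05,
        1.39468597e+00, -1.26109928e-01]), 'qvel': array([ 0.00054729,  0.00112248,  0.0009658 ,  0.00200423,  0.00183156,
       -0.00089837]), 'effort': array([ 1.45389578e-03, -4.94614792e+01, -3.87381184e+01,  7.00762938e-02,
        5.73213003e-02, -1.50973628e-04]), 'position': array([0.2074527 , 0.58891099, 0.22143673]), 'eef_rot': array([-2.62293699e-04,  1.68576913e-01,  9.85688030e-01, -9.29546894e-04]), 'force': array([ 0.42242404, -0.08958775, -0.08292037]), 'wrist_torque': array([-0.06335431, -0.00702869,  0.03223845]), 'opening': 0.08730301242383687}
scene {'intrinsics': [[501.7139674929511, 0.0, 282.3639053277194], [0.0, 501.7139674929511, 208.8047625482024], [0.0, 0.0, 1.0]], 'k1': -0.11026203184461845, 'xyz': [1.188189721817917, -0.4344653431681435, 0.885224047603003], 'attitude': [0.803962582526087, 0.35431703099059186, 0.19465769632251964, 0.4361329942923447]}
top {'intrinsics': [[462.90327966420045, 0.0, 278.8223010729378], [0.0, 462.90327966420045, 210.3429183178563], [0.0, 0.0, 1.0]], 'k1': 0.01587804966112276, 'xyz': [0.41573155551669927, -0.006476223366393854, 0.9528539714559588], 'attitude': [-0.700165207186913, -0.02640112085726371, 0.017070327489124206, 0.7132883479924521]}
```

View pics/scene0.png

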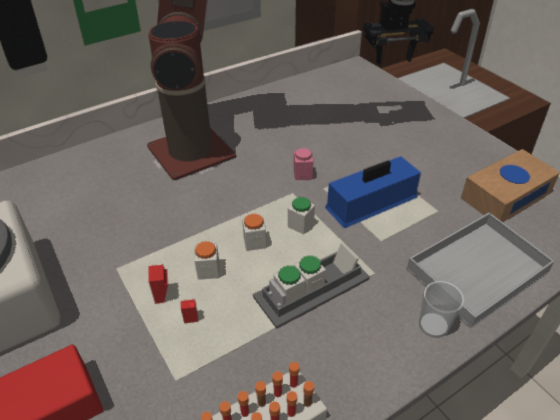

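View pics/top0.png

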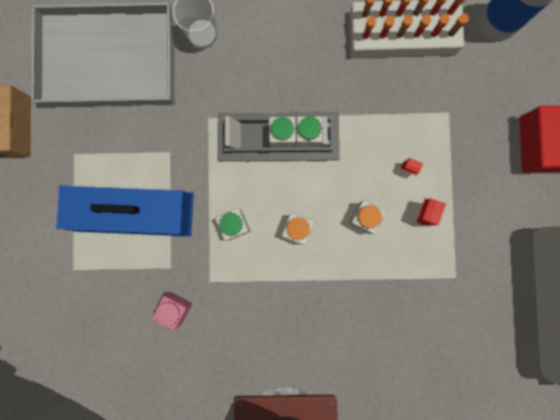

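The scene shows the jar candidates in the top view: green (231,224) is the loose jar. Orange (298,229) and (369,216), and pink (171,311), are to be left alone. The wedge candidates are (431,211), larger, and (412,166), smaller; the larger is the one for the job. The lid is at (125,210), and the carrier at (279,136) has its ramp at the left (world +y). I'll confirm these in an enlarged crop.

```bash
cat > h.py <<'E'
import numpy as np, cv2
from scipy.spatial.transform import Rotation as R
def rot(q): return R.from_quat([q[1],q[2],q[3],q[0]]).as_matrix()
def pose(s, st=None):
    if "xyz" in s: return rot(s["attitude"]), np.array(s["xyz"])
    H=np.array(s["hand_eye"]); T=rot(st["eef_rot"])
    return T@H[:3,:3], T@H[:3,3]+st["position"]
def p2w(s,px,z,st=None):
    Rm,c=pose(s,st)
    u=cv2.undistortPoints(np.array(px,float).reshape(-1,1,2),np.array(s["intrinsics"]),np.array([s["k1"],0,0,0.]),None,None,).reshape(-1,2)
    d=np.c_[u[:,0],-u[:,1],-np.ones(len(u))]@Rm.T
    return c+d*((z-c[2])/d[:,2])[:,None]
def w2p(s,P,st=None):
    Rm,c=pose(s,st); q=(np.array(P,float).reshape(-1,3)-c)@Rm
    n=np.c_[q[:,0],-q[:,1],-q[:,2]]
    return cv2.projectPoints(n,np.zeros(3),np.zeros(3),np.array(s["intrinsics"]),np.array([s["k1"],0,0,0.]))[0].reshape(-1,2)
E
cat > c.py <<'E'
E
python3 - <<'E'
from plant import *
from h import *
import pickle
s=snapshot("top"); pickle.dump(s,open("top0.pkl","wb"))
i=s["img"]
cv2.imwrite("pics/cropA.png",cv2.resize(i[105:255,205:455],None,fx=3.2,fy=3.2,interpolation=cv2.INTER_CUBIC))
cv2.imwrite("pics/cropB.png",cv2.resize(i[175:245,45:205],None,fx=5,fy=5,interpolation=cv2.INTER_CUBIC))
g=cv2.cvtColor(i,cv2.COLOR_BGR2HSV)
for n,lo,hi in (("green",(45,80,60),(85,255,255)),("orange",(5,150,100),(14,255,255)),("red",(0,150,60),(4,255,255)),("red2",(172,150,60),(180,255,255)),("blue",(105,120,60),(130,255,255)),("black",(0,0,0),(180,255,35))):
    k,l,st,c=cv2.connectedComponentsWithStats(cv2.inRange(g,lo,hi))
    print(n,[(c[j].round(1).tolist(),st[j][:5].tolist()) for j in range(1,k) if st[j,4]>60])
E
```

```text
green [([281.7, 127.8], [271, 117, 22, 22, 379]), ([309.3, 127.4], [298, 116, 23, 23, 386]), ([230.2, 223.7], [220, 213, 22, 22, 373])]
orange [([425.4, 19.8], [421, 15, 9, 11, 64]), ([443.9, 19.2], [440, 15, 9, 10, 65]), ([463.2, 18.9], [458, 14, 11, 10, 78]), ([370.7, 21.7], [367, 17, 8, 11, 62]), ([388.9, 21.1], [385, 16, 8, 11, 63]), ([407.2, 20.5], [403, 16, 9, 10, 63]), ([369.1, 216.4], [359, 206, 22, 21, 355]), ([297.7, 228.3], [288, 219, 21, 20, 331])]
red [([540.6, 139.6], [520, 106, 40, 66, 2452]), ([411.3, 166.2], [402, 159, 19, 15, 196]), ([430.1, 212.0], [418, 200, 26, 25, 482])]
red2 []
blue [([509.8, 13.9], [488, 0, 56, 32, 1188]), ([125.3, 210.5], [57, 186, 136, 50, 5523])]
black [([114.9, 208.6], [92, 206, 46, 7, 223])]
```

View pics/cropA.png

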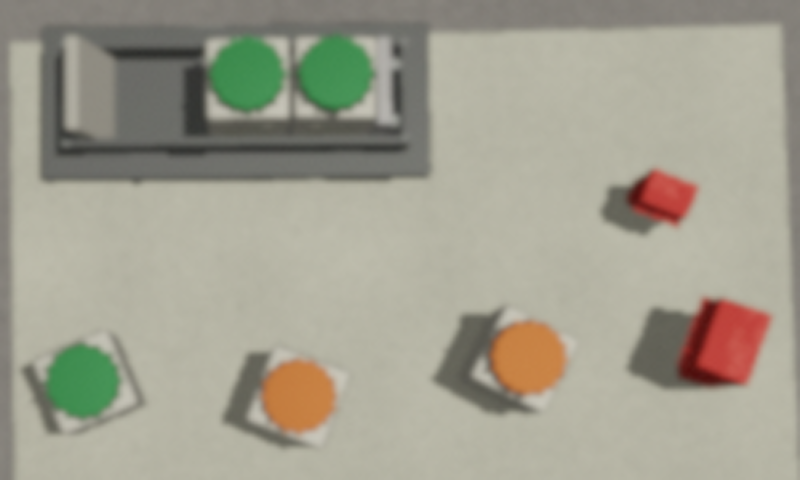

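View pics/cropB.png

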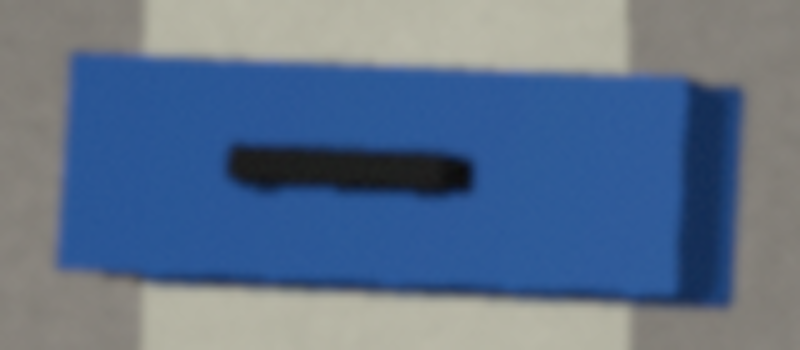

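The crop confirms the parts. The green-capped loose jar is at top px (231,224), turned about 20°. The larger wedge is at (431,211), and the small one at (412,166) is a decoy. The ramp end of the carrier is on the left. The fin of the lid runs from about (91,207) to (138,210). Next I need the wedge's orientation.

```bash
python3 - <<'E'
from plant import *
from h import *
import pickle
t=pickle.load(open("top0.pkl","rb")); s=snapshot("scene"); pickle.dump(s,open("sc0.pkl","wb"))
a=cv2.resize(t["img"][195:235,410:450],(400,400),interpolation=cv2.INTER_CUBIC)
b=cv2.resize(s["img"][260:310,135:185],(400,400),interpolation=cv2.INTER_CUBIC)
cv2.imwrite("pics/wedge.png",np.hstack([a,b]))
cr=lambda P:np.array(P)/3.2+[205,105]-0.34
W=p2w(t,cr([(41,27),(428,24),(428,177),(41,180)]),0.012);print("slab",W.round(4),W.mean(0).round(4))
for n,p in (("ja",(309.3,127.4)),("jb",(281.7,127.8))): print(n,p2w(t,[p],.09).round(4))
print("jc",p2w(t,[(230.2,223.7)],.078).round(4), "or",p2w(t,[(369.1,216.4),(297.7,228.3)],.078).round(4))
cb=lambda P:np.array(P)/5+[45,175]-0.4
F=p2w(t,cb([(232,146),(447,154),(443,190),(228,180)]),.124);print("fin top",F.round(4),F.mean(0).round(4))
L=p2w(t,cb([(72,53),(688,78),(680,298),(58,270)]),.086);print("roof",L.round(4),L.mean(0).round(4))
E
```

```text
slab [[ 0.6773  0.1284  0.012 ]
 [ 0.6738 -0.1209  0.012 ]
 [ 0.5747 -0.1183  0.012 ]
 [ 0.5778  0.1295  0.012 ]] [0.6259 0.0047 0.012 ]
ja [[ 0.6245 -0.0559  0.09  ]]
jb [[ 0.6249 -0.0038  0.09  ]]
jc [[0.4461 0.0971 0.078 ]] or [[ 0.455  -0.1655  0.078 ]
 [ 0.4351 -0.0304  0.078 ]]
fin top [[0.4851 0.342  0.124 ]
 [0.4807 0.2645 0.124 ]
 [0.4678 0.266  0.124 ]
 [0.4728 0.3434 0.124 ]] [0.4766 0.304  0.124 ]
roof [[0.5246 0.4187 0.086 ]
 [0.5107 0.186  0.086 ]
 [0.4279 0.1894 0.086 ]
 [0.4428 0.423  0.086 ]] [0.4765 0.3043 0.086 ]
```

View pics/wedge.png

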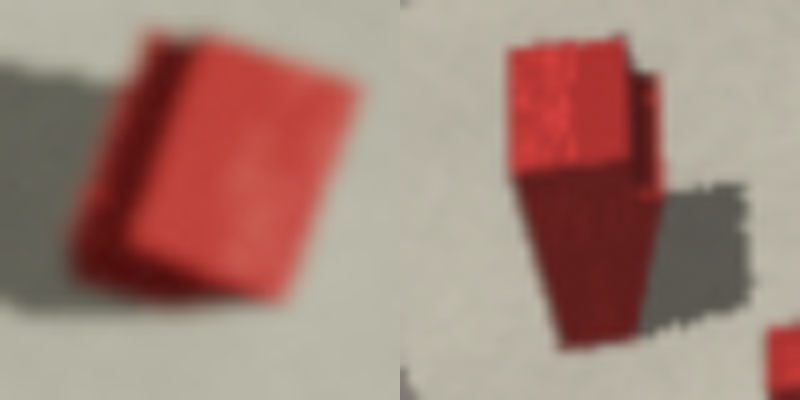

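The top view puts the wedge's sloped side and ledge at the left, so its +y is towards world +y. The head corners are at top px (430.5,199), (446,203.5), (438.5,225) and (423,219.5). The scene crop agrees, with the ledge on its right.

```bash
cat > go.py <<'E'
# usage: delta(x,y,yaw_jaw_deg) -> tool-frame shift in mm and roll from the present state
import numpy as np
from plant import *
from h import *
def now():
    s=get_state(); T=rot(s["eef_rot"]); j=np.degrees(np.arctan2(T[1,1],T[0,1])); return s,T,j
def delta(x,y,z,j):
    s,T,c=now(); d=T.T@(np.array([x,y,z])-s["position"])*1000
    r=-((j-c+90)%180-90)
    print("now",s["position"].round(4),"jaw",round(c,1),"q6",s["qpos"][5].round(2),"t",s["t"],"-> tx,ty,tz",d.round(1),"roll",round(r,1))
E
python3 - <<'E'
from go import *
import pickle
t=pickle.load(open("top0.pkl","rb"))
W=p2w(t,np.array([(205,40),(360,85),(285,300),(130,245)])/10+[409.5,194.5],.078)
print(W.round(4),W.mean(0)); 
for a,b in ((3,0),(2,1)): print(np.degrees(np.arctan2(*(W[a]-W[b])[[1,0]]*-1)))
cr=lambda P:np.array(P)/3.2+[205,105]-0.34
J=p2w(t,cr([(35,357),(112,333),(62,432),(140,403)]),.066)
print(J.round(4),J.mean(0).round(4),[np.degrees(np.arctan2(*(J[a]-J[b])[[1,0]])) for a,b in((0,1),(2,3),(1,3),(0,2))])
delta(.446,.097,.22,20); 
E
```

```text
[[ 0.4867 -0.2808  0.078 ]
 [ 0.4776 -0.3094  0.078 ]
 [ 0.4374 -0.2938  0.078 ]
 [ 0.4483 -0.2653  0.078 ]] [ 0.46247351 -0.28730614  0.078     ]
-21.940793078203086
-21.190570413477094
[[0.4614 0.1264 0.066 ]
 [0.475  0.0799 0.066 ]
 [0.4162 0.1107 0.066 ]
 [0.4327 0.0637 0.066 ]] [0.4463 0.0952 0.066 ] [np.float64(106.27092480685188), np.float64(109.33386734897448), np.float64(20.992846113741507), np.float64(19.193116772423547)]
now [0.2076 0.5891 0.2219] jaw 70.6 q6 -0.13 t 0.2 -> tx,ty,tz [-388.5 -384.9    2.2] roll 50.6
```

Emit:
{"method": "move_arm", "body": {"commands": [{"gripper": 1, "tx": -28, "ty": -28}, {"gripper": 1, "tx": -33, "ty": -32}, {"gripper": 1, "tx": -33, "ty": -32}, {"gripper": 1, "tx": -33, "ty": -33}, {"gripper": 1, "tx": -33, "ty": -33}, {"gripper": 1, "tx": -33, "ty": -33}, {"gripper": 1, "tx": -33, "ty": -33}, {"gripper": 1, "tx": -33, "ty": -33}, {"gripper": 1, "tx": -33, "ty": -33}, {"gripper": 1, "tx": -33, "ty": -33}, {"gripper": 1, "tx": -33, "ty": -32}, {"gripper": 1, "tx": -28, "ty": -28}]}}

```text
invalid input at $.commands[0]: expected keys gripper, tx, ty, tz, roll
```

Emit:
{"method": "move_arm", "body": {"commands": [{"gripper": 1, "roll": 7}, {"gripper": 1, "roll": 7}, {"gripper": 1, "roll": 7}, {"gripper": 1, "roll": 7}, {"gripper": 1, "roll": 7}, {"gripper": 1, "roll": 7}, {"gripper": 1, "roll": 7}, {"gripper": 1, "roll": 3}, {"gripper": 1}, {"gripper": 1}]}}

```text
invalid input at $.commands[0]: expected keys gripper, tx, ty, tz, roll
```

```bash
python3 - <<'E'
from go import *
delta(.446,.097,.22,19)
st=get_state(); s=snapshot("wrist"); cv2.imwrite("pics/w1.png",s["img"])
import pickle; pickle.dump((s,st),open("w1.pkl","wb"))
g=cv2.cvtColor(s["img"],cv2.COLOR_BGR2HSV)
k,l,q,c=cv2.connectedComponentsWithStats(cv2.inRange(g,(45,80,60),(85,255,255)))
for j in range(1,k):
    if q[j,4]>200: print(c[j],q[j],p2w(s,[c[j]],.078,st),p2w(s,[c[j]],.09,st))
E
```

```text
now [0.2076 0.5891 0.2219] jaw 70.6 q6 -0.13 t 0.2 -> tx,ty,tz [-388.5 -384.9    2.2] roll 51.6
```

View pics/w1.png

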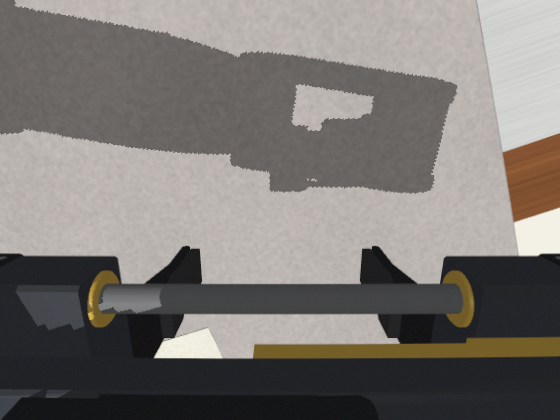

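The moves were refused because every key must be given, so this wrist view shows only the counter and the robot's shadow at the start pose. I'll resend with full rows.

Emit:
{"method": "move_arm", "body": {"commands": [{"gripper": 1, "tx": -28, "ty": -28, "tz": 0, "roll": 0}, {"gripper": 1, "tx": -33, "ty": -32, "tz": 0, "roll": 0}, {"gripper": 1, "tx": -33, "ty": -33, "tz": 0, "roll": 0}, {"gripper": 1, "tx": -33, "ty": -33, "tz": 0, "roll": 0}, {"gripper": 1, "tx": -33, "ty": -33, "tz": 0, "roll": 0}, {"gripper": 1, "tx": -33, "ty": -33, "tz": 0, "roll": 0}, {"gripper": 1, "tx": -33, "ty": -33, "tz": 0, "roll": 0}, {"gripper": 1, "tx": -33, "ty": -33, "tz": 0, "roll": 0}, {"gripper": 1, "tx": -33, "ty": -33, "tz": 0, "roll": 0}, {"gripper": 1, "tx": -33, "ty": -33, "tz": 0, "roll": 0}, {"gripper": 1, "tx": -33, "ty": -33, "tz": 0, "roll": 0}, {"gripper": 1, "tx": -28, "ty": -28, "tz": 0, "roll": 0}]}}

```text
t: 1.25
position: [0.423, 0.1404, 0.2228]
eef_rot: [0.0, 0.169, 0.986, 0.0]
force: [0.9, 0.4, 0.1]
opening: 0.0872
```

Emit:
{"method": "move_arm", "body": {"commands": [{"gripper": 1, "tx": 0, "ty": 0, "tz": 0, "roll": 7}, {"gripper": 1, "tx": 0, "ty": 0, "tz": 0, "roll": 7}, {"gripper": 1, "tx": 0, "ty": 0, "tz": 0, "roll": 7}, {"gripper": 1, "tx": 0, "ty": 0, "tz": 0, "roll": 7}, {"gripper": 1, "tx": 0, "ty": 0, "tz": 0, "roll": 7}, {"gripper": 1, "tx": 0, "ty": 0, "tz": 0, "roll": 7}, {"gripper": 1, "tx": 0, "ty": 0, "tz": 0, "roll": 7}, {"gripper": 1, "tx": 0, "ty": 0, "tz": 0, "roll": 3}, {"gripper": 1, "tx": 0, "ty": 0, "tz": 0, "roll": 0}, {"gripper": 1, "tx": 0, "ty": 0, "tz": 0, "roll": 0}]}}

```text
t: 2.08
position: [0.4224, 0.1425, 0.2225]
eef_rot: [-0.0, 0.583, 0.813, -0.0]
force: [0.2, -0.6, -0.1]
opening: 0.087
```

```bash
python3 - <<'E'
from go import *
delta(.446,.097,.22,19)
st=get_state(); s=snapshot("wrist"); cv2.imwrite("pics/w2.png",s["img"])
import pickle; pickle.dump((s,st),open("w1.pkl","wb"))
g=cv2.cvtColor(s["img"],cv2.COLOR_BGR2HSV)
k,l,q,c=cv2.connectedComponentsWithStats(cv2.inRange(g,(45,80,60),(85,255,255)))
for j in range(1,k):
    if q[j,4]>200: print(c[j],q[j],p2w(s,[c[j]],.078,st),p2w(s,[c[j]],.09,st))
E
```

```text
now [0.4224 0.1425 0.2225] jaw 18.7 q6 -0.18 t 2.0833 -> tx,ty,tz [-50.7   7.8   2.5] roll -0.3
[287.42422145 247.39792388] [ 266  226   45   44 1445] [[0.44585072 0.09887199 0.078     ]] [[0.44404686 0.10339629 0.09      ]]
```

View pics/w2.png

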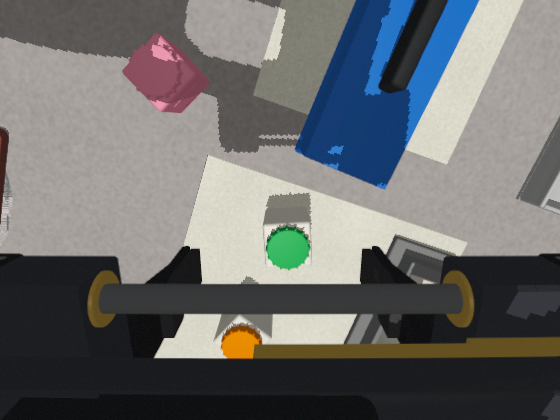

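The wrist view shows the green-capped jar at (287,247), square to the jaws. Its measured position of (0.446,0.098) agrees with the top view. I'll approach and grip it.

Emit:
{"method": "move_arm", "body": {"commands": [{"gripper": 1, "tx": -25, "ty": 4, "tz": 0, "roll": 0}, {"gripper": 1, "tx": -25, "ty": 4, "tz": 0, "roll": 0}, {"gripper": 1, "tx": 0, "ty": 0, "tz": 20, "roll": 0}, {"gripper": 1, "tx": 0, "ty": 0, "tz": 28, "roll": 0}, {"gripper": 1, "tx": 0, "ty": 0, "tz": 30, "roll": 0}, {"gripper": 1, "tx": 0, "ty": 0, "tz": 30, "roll": 0}, {"gripper": 1, "tx": 0, "ty": 0, "tz": 30, "roll": 0}, {"gripper": 1, "tx": 0, "ty": 0, "tz": 30, "roll": 0}, {"gripper": 1, "tx": 0, "ty": 0, "tz": 20, "roll": 0}, {"gripper": 1, "tx": 0, "ty": 0, "tz": 0, "roll": 0}]}}

```text
t: 2.97
position: [0.4419, 0.0974, 0.0302]
eef_rot: [-0.003, 0.583, 0.812, -0.003]
force: [-1.9, -0.4, 0.9]
opening: 0.0869
```

Emit:
{"method": "move_arm", "body": {"commands": [{"gripper": 0.4, "tx": 0, "ty": 0, "tz": 0, "roll": 0}, {"gripper": 0.4, "tx": 0, "ty": 0, "tz": 0, "roll": 0}, {"gripper": 0.4, "tx": 0, "ty": 0, "tz": 0, "roll": 0}, {"gripper": 0.4, "tx": 0, "ty": 0, "tz": 0, "roll": 0}, {"gripper": 0.4, "tx": 0, "ty": 0, "tz": 0, "roll": 0}, {"gripper": 0.4, "tx": 0, "ty": 0, "tz": 0, "roll": 0}, {"gripper": 0.4, "tx": 0, "ty": 0, "tz": 0, "roll": 0}, {"gripper": 0.4, "tx": 0, "ty": 0, "tz": 0, "roll": 0}], "grip_force": 25}}

```text
t: 3.63
position: [0.4464, 0.0977, 0.0352]
eef_rot: [0.0, 0.584, 0.812, 0.0]
force: [-2.0, 0.2, 5.6]
opening: 0.0502
```

Emit:
{"method": "move_arm", "body": {"commands": [{"gripper": 0.4, "tx": 0, "ty": 0, "tz": -10, "roll": 0}, {"gripper": 0.4, "tx": 0, "ty": 0, "tz": -20, "roll": 0}, {"gripper": 0.4, "tx": 0, "ty": 0, "tz": -30, "roll": 0}, {"gripper": 0.4, "tx": 0, "ty": 0, "tz": -30, "roll": 0}, {"gripper": 0.4, "tx": 0, "ty": 0, "tz": -20, "roll": 0}, {"gripper": 0.4, "tx": 0, "ty": 0, "tz": 0, "roll": 7}, {"gripper": 0.4, "tx": 0, "ty": 0, "tz": 0, "roll": 7}, {"gripper": 0.4, "tx": 0, "ty": 0, "tz": 0, "roll": 6}, {"gripper": 0.4, "tx": 0, "ty": 0, "tz": 0, "roll": 0}]}}

```text
t: 4.38
position: [0.4459, 0.0977, 0.1451]
eef_rot: [0.0, 0.717, 0.697, 0.0]
force: [-0.1, -0.8, -1.2]
opening: 0.0502
```

```bash
python3 - <<'E'
from go import *
delta(.6265,.0507,.145,-.8)
E
```

```text
now [0.4459 0.0977 0.1451] jaw -1.6 q6 0.07 t 4.3833 -> tx,ty,tz [-4.190e+01  1.819e+02  1.000e-01] roll -0.8
```

Emit:
{"method": "move_arm", "body": {"commands": [{"gripper": 0.4, "tx": -4, "ty": 14, "tz": 0, "roll": -0.8}, {"gripper": 0.4, "tx": -6, "ty": 27, "tz": 0, "roll": 0}, {"gripper": 0.4, "tx": -8, "ty": 35, "tz": 0, "roll": 0}, {"gripper": 0.4, "tx": -8, "ty": 35, "tz": 0, "roll": 0}, {"gripper": 0.4, "tx": -8, "ty": 34, "tz": 0, "roll": 0}, {"gripper": 0.4, "tx": -7, "ty": 24, "tz": 0, "roll": 0}, {"gripper": 0.4, "tx": -3, "ty": 13, "tz": 0, "roll": 0}, {"gripper": 0.4, "tx": 0, "ty": 0, "tz": 0, "roll": 0}, {"gripper": 0.4, "tx": 0, "ty": 0, "tz": 0, "roll": 0}, {"gripper": 0.4, "tx": 0, "ty": 0, "tz": 0, "roll": 0}]}}

```text
t: 5.22
position: [0.6262, 0.0519, 0.144]
eef_rot: [-0.001, 0.71, 0.704, -0.001]
force: [0.4, 0.0, -1.1]
opening: 0.05
```

```bash
python3 - <<'E'
from go import *
import pickle
delta(.6265,.0507,.047,-.8)
s=snapshot("wrist"); t=snapshot("top")
cv2.imwrite("pics/p3.png",np.hstack([cv2.resize(s["img"][80:400,100:460],(450,400)),cv2.resize(t["img"][95:175,205:275],(350,400),interpolation=cv2.INTER_CUBIC)]))
E
```

```text
now [0.6262 0.0519 0.144 ] jaw -0.5 q6 -0.03 t 5.2167 -> tx,ty,tz [-1.2  0.5 97. ] roll 0.3
```

View pics/p3.png

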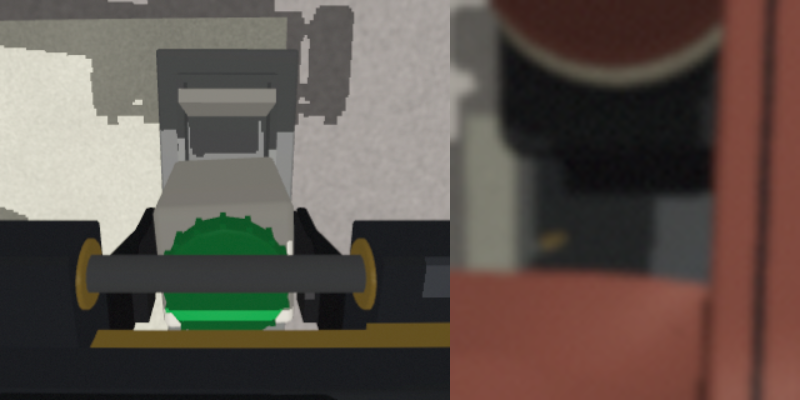

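The wrist view shows the held jar centred over the channel: cap centre at x=226 against a slab centre of 228, with the ramp ahead. I'll lower it.

Emit:
{"method": "move_arm", "body": {"commands": [{"gripper": 0.4, "tx": 0, "ty": 0, "tz": 20, "roll": 0}, {"gripper": 0.4, "tx": 0, "ty": 0, "tz": 20, "roll": 0}, {"gripper": 0.4, "tx": 0, "ty": 0, "tz": 15, "roll": 0}, {"gripper": 0.4, "tx": 0, "ty": 0, "tz": 10, "roll": 0}, {"gripper": 0.4, "tx": 0, "ty": 0, "tz": 8, "roll": 0}, {"gripper": 0.4, "tx": 0, "ty": 0, "tz": 6, "roll": 0}, {"gripper": 0.4, "tx": 0, "ty": 0, "tz": 5, "roll": 0}, {"gripper": 0.4, "tx": 0, "ty": 0, "tz": 4, "roll": 0}, {"gripper": 0.4, "tx": 0, "ty": 0, "tz": 4, "roll": 0}, {"gripper": 0.4, "tx": 0, "ty": 0, "tz": 2, "roll": 0}, {"gripper": 0.4, "tx": 0, "ty": 0, "tz": 0, "roll": 0}]}}

```text
t: 6.23
position: [0.6273, 0.0515, 0.0503]
eef_rot: [-0.0, 0.711, 0.703, -0.0]
force: [-1.0, 0.1, -2.0]
opening: 0.05
```

Emit:
{"method": "move_arm", "body": {"commands": [{"gripper": 0.4, "tx": 0, "ty": 0, "tz": 2, "roll": 0}, {"gripper": 0.4, "tx": 0, "ty": 0, "tz": 1, "roll": 0}, {"gripper": 0.4, "tx": 0, "ty": 0, "tz": 0, "roll": 0}]}}

```text
t: 6.48
position: [0.6274, 0.0515, 0.0475]
eef_rot: [0.0, 0.711, 0.703, -0.0]
force: [1.3, 1.1, -1.7]
opening: 0.0502
```

Emit:
{"method": "move_arm", "body": {"commands": [{"gripper": 0.4, "tx": -2, "ty": 0, "tz": 0, "roll": 0}, {"gripper": 0.4, "tx": -2, "ty": 0, "tz": 0, "roll": 0}, {"gripper": 0.4, "tx": -2, "ty": 0, "tz": 0, "roll": 0}, {"gripper": 0.4, "tx": -2, "ty": 0, "tz": 0, "roll": 0}, {"gripper": 0.4, "tx": 0, "ty": 0, "tz": 0, "roll": 0}]}}

```text
t: 6.9
position: [0.6274, 0.0434, 0.0477]
eef_rot: [-0.0, 0.711, 0.703, 0.0]
force: [-0.4, 0.9, -0.6]
opening: 0.0499
```

Emit:
{"method": "move_arm", "body": {"commands": [{"gripper": 0.4, "tx": -1, "ty": 0, "tz": 0, "roll": 0}, {"gripper": 0.4, "tx": -1, "ty": 0, "tz": 1, "roll": 0}, {"gripper": 0.4, "tx": 0, "ty": 0, "tz": 0, "roll": 0}, {"gripper": 0.4, "tx": 0, "ty": 0, "tz": 0, "roll": 0}]}}

```text
t: 7.23
position: [0.6277, 0.0424, 0.0473]
eef_rot: [-0.0, 0.711, 0.703, 0.001]
force: [-1.4, 4.8, 3.4]
opening: 0.0507
```

Emit:
{"method": "move_arm", "body": {"commands": [{"gripper": 0.75, "tx": 0, "ty": 0, "tz": 0, "roll": 0}, {"gripper": 0.75, "tx": 0, "ty": 0, "tz": 0, "roll": 0}, {"gripper": 0.75, "tx": 0, "ty": 0, "tz": 0, "roll": 0}, {"gripper": 1, "tx": 0, "ty": 0, "tz": 0, "roll": 0}, {"gripper": 1, "tx": 0, "ty": 0, "tz": -10, "roll": 0}, {"gripper": 1, "tx": 0, "ty": 0, "tz": -25, "roll": 0}, {"gripper": 1, "tx": 0, "ty": 0, "tz": -30, "roll": 0}, {"gripper": 1, "tx": 0, "ty": 0, "tz": -35, "roll": 0}, {"gripper": 1, "tx": 0, "ty": 0, "tz": -35, "roll": 0}, {"gripper": 1, "tx": 0, "ty": 0, "tz": -25, "roll": 0}, {"gripper": 1, "tx": 0, "ty": 0, "tz": 0, "roll": 0}]}}

```text
t: 8.15
position: [0.6312, 0.0412, 0.2154]
eef_rot: [0.005, 0.711, 0.703, 0.004]
force: [1.3, 0.1, 1.8]
opening: 0.0872
```

```bash
python3 - <<'E'
from go import *
delta(.445,-.235,.21,-21.5)
E
```

```text
now [0.6312 0.0412 0.2154] jaw -0.6 q6 -0.05 t 8.15 -> tx,ty,tz [-278.1 -183.3    3.3] roll 20.9
```

Emit:
{"method": "move_arm", "body": {"commands": [{"gripper": 1, "tx": -15, "ty": -8, "tz": 0, "roll": 2}, {"gripper": 1, "tx": -32, "ty": -17, "tz": 0, "roll": 0}, {"gripper": 1, "tx": -35, "ty": -18, "tz": 0, "roll": 0}, {"gripper": 1, "tx": -35, "ty": -18, "tz": 0, "roll": 0}, {"gripper": 1, "tx": -35, "ty": -18, "tz": 0, "roll": 0}, {"gripper": 1, "tx": -35, "ty": -18, "tz": 0, "roll": 0}, {"gripper": 1, "tx": -35, "ty": -18, "tz": 0, "roll": 0}, {"gripper": 1, "tx": -32, "ty": -12, "tz": 0, "roll": 0}, {"gripper": 1, "tx": -25, "ty": -10, "tz": 0, "roll": 6}, {"gripper": 1, "tx": 0, "ty": 0, "tz": 0, "roll": 7}, {"gripper": 1, "tx": 0, "ty": 0, "tz": 0, "roll": 6}, {"gripper": 1, "tx": 0, "ty": 0, "tz": 0, "roll": 0}]}}

```text
t: 9.15
position: [0.4766, -0.232, 0.2055]
eef_rot: [-0.001, 0.829, 0.559, -0.001]
force: [-0.4, 0.5, 0.1]
opening: 0.0867
```

Emit:
{"method": "move_arm", "body": {"commands": [{"gripper": 1, "tx": 0, "ty": 0, "tz": 0, "roll": 0}, {"gripper": 1, "tx": 0, "ty": 0, "tz": 0, "roll": 0}]}}

```text
t: 9.32
position: [0.4777, -0.231, 0.206]
eef_rot: [-0.0, 0.826, 0.563, -0.0]
force: [1.2, 0.2, -0.3]
opening: 0.0871
```

```bash
python3 - <<'E'
from go import *
import pickle
delta(.4625,-.2873,.036,-21.5)
st=get_state(); s=snapshot("wrist"); t=snapshot("top")
pickle.dump((s,st),open("w4.pkl","wb"));pickle.dump(t,open("t4.pkl","wb"))
cv2.imwrite("pics/p4.png",np.hstack([cv2.resize(s["img"][180:280,190:390],None,fx=2.5,fy=2.5,interpolation=cv2.INTER_CUBIC),np.vstack([cv2.resize(t["img"][105:170,215:345],None,fx=2.3,fy=250/65,interpolation=cv2.INTER_CUBIC)])]))
g=cv2.cvtColor(t["img"],cv2.COLOR_BGR2HSV)
k,l,q,c=cv2.connectedComponentsWithStats(cv2.inRange(g,(45,80,60),(85,255,255)))
for j in range(1,k):
    if q[j,4]>100: print(c[j],q[j,4],p2w(t,[c[j]],.09))
E
```

```text
now [ 0.4777 -0.231   0.206 ] jaw -21.5 q6 -0.22 t 9.3167 -> tx,ty,tz [-58.    6.6 170. ] roll 0.0
[256.79373368 126.90861619] 383 [[0.62761363 0.04317237 0.09      ]]
[283.34408602 127.46236559] 372 [[ 0.62548319 -0.00694353  0.09      ]]
[309.73421053 127.36842105] 380 [[ 0.62458221 -0.05669494  0.09      ]]
```

View pics/p4.png

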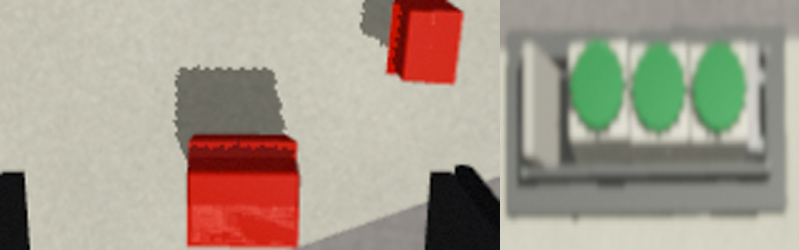

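The three jars now stand in a tight row. The wedge is square to the jaws, with its head top at crop (188–298,171–246) and its ledge towards the top of the picture (tool +x). Next I'll refine its position.

```bash
python3 - <<'E'
from go import *
import pickle
s,st=pickle.load(open("w4.pkl","rb"))
P=p2w(s,np.array([(188,172),(298,170),(298,245),(188,247)])/2.5+[190,180]-.3,.078,st);print(P.round(4),P.mean(0),np.linalg.norm(P-np.roll(P,1,0),axis=1))
m=P.mean(0);delta(m[0],m[1],.036,-21.5)
E
```

```text
[[ 0.449  -0.2653  0.078 ]
 [ 0.4886 -0.2801  0.078 ]
 [ 0.4777 -0.31    0.078 ]
 [ 0.4369 -0.2949  0.078 ]] [ 0.46303567 -0.28759287  0.078     ] [0.03193225 0.04232352 0.03188702 0.0435442 ]
now [ 0.4781 -0.2309  0.2063] jaw -21.5 q6 -0.22 t 9.4167 -> tx,ty,tz [-58.3   6.8 170.3] roll 0.0
```

Emit:
{"method": "move_arm", "body": {"commands": [{"gripper": 1, "tx": -29, "ty": 3, "tz": 0, "roll": 0}, {"gripper": 1, "tx": -29, "ty": 4, "tz": 0, "roll": 0}, {"gripper": 1, "tx": 0, "ty": 0, "tz": 20, "roll": 0}, {"gripper": 1, "tx": 0, "ty": 0, "tz": 25, "roll": 0}, {"gripper": 1, "tx": 0, "ty": 0, "tz": 30, "roll": 0}, {"gripper": 1, "tx": 0, "ty": 0, "tz": 30, "roll": 0}, {"gripper": 1, "tx": 0, "ty": 0, "tz": 28, "roll": 0}, {"gripper": 1, "tx": 0, "ty": 0, "tz": 18, "roll": 0}, {"gripper": 1, "tx": 0, "ty": 0, "tz": 10, "roll": 0}, {"gripper": 1, "tx": 0, "ty": 0, "tz": 0, "roll": 0}, {"gripper": 1, "tx": 0, "ty": 0, "tz": 0, "roll": 0}]}}

```text
t: 10.33
position: [0.4637, -0.2876, 0.0458]
eef_rot: [-0.0, 0.827, 0.562, -0.0]
force: [-0.0, 0.1, 0.8]
opening: 0.0867
```

Emit:
{"method": "move_arm", "body": {"commands": [{"gripper": 0.3, "tx": 0, "ty": 0, "tz": 0, "roll": 0}, {"gripper": 0.3, "tx": 0, "ty": 0, "tz": 0, "roll": 0}, {"gripper": 0.3, "tx": 0, "ty": 0, "tz": 0, "roll": 0}, {"gripper": 0.3, "tx": 0, "ty": 0, "tz": 0, "roll": 0}, {"gripper": 0.3, "tx": 0, "ty": 0, "tz": 0, "roll": 0}, {"gripper": 0.3, "tx": 0, "ty": 0, "tz": 0, "roll": 0}, {"gripper": 0.3, "tx": 0, "ty": 0, "tz": 0, "roll": 0}, {"gripper": 0.3, "tx": 0, "ty": 0, "tz": 0, "roll": 0}], "grip_force": 55}}

```text
t: 11.0
position: [0.4634, -0.2877, 0.0456]
eef_rot: [-0.0, 0.827, 0.562, -0.0]
force: [-0.9, 0.4, 0.5]
opening: 0.0436
```

Emit:
{"method": "move_arm", "body": {"commands": [{"gripper": 0.3, "tx": 0, "ty": 0, "tz": -15, "roll": 0}, {"gripper": 0.3, "tx": 0, "ty": 0, "tz": -30, "roll": 0}, {"gripper": 0.3, "tx": 0, "ty": 0, "tz": -30, "roll": 0}, {"gripper": 0.3, "tx": 0, "ty": 0, "tz": -30, "roll": 0}, {"gripper": 0.3, "tx": 0, "ty": 0, "tz": -15, "roll": -3}, {"gripper": 0.3, "tx": 0, "ty": 0, "tz": 0, "roll": -6}, {"gripper": 0.3, "tx": 0, "ty": 0, "tz": 0, "roll": -6}, {"gripper": 0.3, "tx": 0, "ty": 0, "tz": 0, "roll": -5.7}, {"gripper": 0.3, "tx": 0, "ty": 0, "tz": 0, "roll": 0}, {"gripper": 0.3, "tx": 0, "ty": 0, "tz": 0, "roll": 0}]}}

```text
t: 11.83
position: [0.4632, -0.2875, 0.1651]
eef_rot: [-0.0, 0.714, 0.7, -0.0]
force: [-0.6, 0.6, -2.7]
opening: 0.0433
```

```bash
python3 - <<'E'
from go import *
delta(.627,.0865,.16,-.8)
E
```

```text
now [ 0.4632 -0.2875  0.1651] jaw -1.1 q6 -0.68 t 11.8333 -> tx,ty,tz [377.  156.7   5.2] roll -0.3
```

Emit:
{"method": "move_arm", "body": {"commands": [{"gripper": 0.3, "tx": 16, "ty": 7, "tz": 0, "roll": -0.3}, {"gripper": 0.3, "tx": 32, "ty": 13, "tz": 0, "roll": 0}, {"gripper": 0.3, "tx": 36, "ty": 15, "tz": 0, "roll": 0}, {"gripper": 0.3, "tx": 36, "ty": 15, "tz": 0, "roll": 0}, {"gripper": 0.3, "tx": 36, "ty": 15, "tz": 0, "roll": 0}, {"gripper": 0.3, "tx": 36, "ty": 15, "tz": 0, "roll": 0}, {"gripper": 0.3, "tx": 36, "ty": 15, "tz": 0, "roll": 0}, {"gripper": 0.3, "tx": 36, "ty": 15, "tz": 0, "roll": 0}, {"gripper": 0.3, "tx": 36, "ty": 15, "tz": 0, "roll": 0}, {"gripper": 0.3, "tx": 33, "ty": 13, "tz": 0, "roll": 0}, {"gripper": 0.3, "tx": 24, "ty": 10, "tz": 0, "roll": 0}, {"gripper": 0.3, "tx": 14, "ty": 6, "tz": 0, "roll": 0}]}}

```text
t: 12.83
position: [0.6219, 0.0848, 0.165]
eef_rot: [-0.0, 0.711, 0.703, 0.0]
force: [0.2, -0.8, -1.4]
opening: 0.0436
```

Emit:
{"method": "move_arm", "body": {"commands": [{"gripper": 0.3, "tx": 0, "ty": 0, "tz": 0, "roll": 0}, {"gripper": 0.3, "tx": 0, "ty": 0, "tz": 0, "roll": 0}, {"gripper": 0.3, "tx": 0, "ty": 0, "tz": 0, "roll": 0}]}}

```text
t: 13.08
position: [0.621, 0.0804, 0.1651]
eef_rot: [-0.0, 0.711, 0.703, -0.001]
force: [0.6, -1.2, -2.0]
opening: 0.0436
```

```bash
python3 - <<'E'
from go import *
delta(.627,.0865,.0876,-.8)
E
```

```text
now [0.621  0.0804 0.1651] jaw -0.7 q6 0.02 t 13.0833 -> tx,ty,tz [ 6.2  6.  77.5] roll 0.1
```

Emit:
{"method": "move_arm", "body": {"commands": [{"gripper": 0.3, "tx": 6, "ty": 6, "tz": 0, "roll": 0}, {"gripper": 0.3, "tx": 0, "ty": 0, "tz": 15, "roll": 0}, {"gripper": 0.3, "tx": 0, "ty": 0, "tz": 15, "roll": 0}, {"gripper": 0.3, "tx": 0, "ty": 0, "tz": 15, "roll": 0}, {"gripper": 0.3, "tx": 0, "ty": 0, "tz": 12, "roll": 0}, {"gripper": 0.3, "tx": 0, "ty": 0, "tz": 8, "roll": 0}, {"gripper": 0.3, "tx": 0, "ty": 0, "tz": 5, "roll": 0}, {"gripper": 0.3, "tx": 0, "ty": 0, "tz": 0, "roll": 0}, {"gripper": 0.3, "tx": 0, "ty": 0, "tz": 0, "roll": 0}]}}

```text
t: 13.83
position: [0.6278, 0.0873, 0.0958]
eef_rot: [0.0, 0.711, 0.703, 0.0]
force: [1.2, 0.1, -2.0]
opening: 0.0438
```

```bash
python3 - <<'E'
from go import *
delta(.627,.0865,.0876,-.8); print(get_state()["force"])
s=snapshot("wrist"); cv2.imwrite("pics/p5.png",cv2.resize(s["img"][130:400,120:440],(640,540)))
E
```

```text
now [0.6278 0.0873 0.0958] jaw -0.6 q6 0.02 t 13.8333 -> tx,ty,tz [-0.9 -0.8  8.2] roll 0.2
[ 1.15180364  0.06182719 -1.9996455 ]
```

View pics/p5.png

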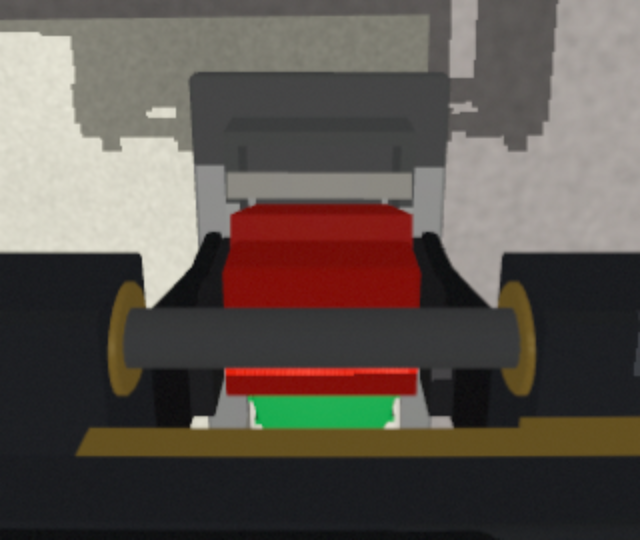

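The wedge (225–418) is centred in the channel, between the jar with the green cap behind it and the ramp ahead. I'll lower it into the gap, following the ramp's slope.

Emit:
{"method": "move_arm", "body": {"commands": [{"gripper": 0.3, "tx": 0, "ty": 0, "tz": 4, "roll": 0}, {"gripper": 0.3, "tx": 0, "ty": 0, "tz": 4, "roll": 0}, {"gripper": 0.3, "tx": -0.6, "ty": 0, "tz": 2, "roll": 0}, {"gripper": 0.3, "tx": -0.6, "ty": 0, "tz": 2, "roll": 0}, {"gripper": 0.3, "tx": -0.6, "ty": 0, "tz": 2, "roll": 0}, {"gripper": 0.3, "tx": -0.6, "ty": 0, "tz": 2, "roll": 0}, {"gripper": 0.3, "tx": 0, "ty": 0, "tz": 0, "roll": 0}]}}

```text
t: 14.47
position: [0.6273, 0.0848, 0.0791]
eef_rot: [-0.0, 0.711, 0.703, -0.0]
force: [0.9, -1.9, -1.5]
opening: 0.0435
```

Emit:
{"method": "move_arm", "body": {"commands": [{"gripper": 0.3, "tx": -0.6, "ty": 0, "tz": 2, "roll": 0}, {"gripper": 0.3, "tx": -0.6, "ty": 0, "tz": 2, "roll": 0}, {"gripper": 0.3, "tx": -0.6, "ty": 0, "tz": 2, "roll": 0}, {"gripper": 0.3, "tx": -0.6, "ty": 0, "tz": 2, "roll": 0}, {"gripper": 0.3, "tx": -0.6, "ty": 0, "tz": 2, "roll": 0}, {"gripper": 0.3, "tx": 0, "ty": 0, "tz": 0, "roll": 0}]}}

```text
t: 14.97
position: [0.6288, 0.0821, 0.0707]
eef_rot: [0.001, 0.711, 0.703, 0.001]
force: [1.3, -2.1, 3.2]
opening: 0.0438
```

Emit:
{"method": "move_arm", "body": {"commands": [{"gripper": 0.3, "tx": -0.6, "ty": 0, "tz": 2, "roll": 0}, {"gripper": 0.3, "tx": -0.6, "ty": 0, "tz": 2, "roll": 0}, {"gripper": 0.3, "tx": -0.6, "ty": 0, "tz": 2, "roll": 0}, {"gripper": 0.3, "tx": -0.6, "ty": 0, "tz": 2, "roll": 0}, {"gripper": 0.3, "tx": 0, "ty": 0, "tz": 0, "roll": 0}], "grip_force": 60}}

```text
t: 15.38
position: [0.629, 0.0798, 0.063]
eef_rot: [0.001, 0.711, 0.703, 0.001]
force: [1.3, -1.6, 5.7]
opening: 0.0432
```

Emit:
{"method": "move_arm", "body": {"commands": [{"gripper": 0.3, "tx": -0.6, "ty": 0, "tz": 2, "roll": 0}, {"gripper": 0.3, "tx": -0.6, "ty": 0, "tz": 2, "roll": 0}, {"gripper": 0.3, "tx": -0.3, "ty": 0, "tz": 2, "roll": 0}, {"gripper": 0.3, "tx": 0, "ty": 0, "tz": 1, "roll": 0}, {"gripper": 0.3, "tx": 0, "ty": 0, "tz": 0, "roll": 0}, {"gripper": 0.3, "tx": 0, "ty": 0, "tz": 0, "roll": 0}]}}

```text
t: 15.88
position: [0.6295, 0.0782, 0.0576]
eef_rot: [0.001, 0.711, 0.703, 0.002]
force: [-1.5, -1.9, 13.5]
opening: 0.0436
```

Emit:
{"method": "move_arm", "body": {"commands": [{"gripper": 0.3, "tx": 0, "ty": 0, "tz": 1.5, "roll": 0}, {"gripper": 0.3, "tx": 0, "ty": 0, "tz": 1.5, "roll": 0}, {"gripper": 0.3, "tx": 0, "ty": 0, "tz": 0, "roll": 0}, {"gripper": 0.3, "tx": 0, "ty": 0, "tz": 0, "roll": 0}]}}

```text
t: 16.22
position: [0.6296, 0.0782, 0.0575]
eef_rot: [0.001, 0.711, 0.703, 0.001]
force: [-11.1, -3.9, 30.6]
opening: 0.0438
```

It has stopped hard at the predicted home height (TCP 57.5 mm, 30 N). I'll release and rise.

Emit:
{"method": "move_arm", "body": {"commands": [{"gripper": 0.3, "tx": 0, "ty": 0, "tz": -2, "roll": 0}, {"gripper": 0.7, "tx": 0, "ty": 0, "tz": 0, "roll": 0}, {"gripper": 0.7, "tx": 0, "ty": 0, "tz": 0, "roll": 0}, {"gripper": 0.7, "tx": 0, "ty": 0, "tz": 0, "roll": 0}, {"gripper": 0.7, "tx": 0, "ty": 0, "tz": 0, "roll": 0}, {"gripper": 0.7, "tx": 0, "ty": 0, "tz": -10, "roll": 0}, {"gripper": 0.7, "tx": 0, "ty": 0, "tz": -25, "roll": 0}, {"gripper": 0.7, "tx": 0, "ty": 0, "tz": -35, "roll": 0}, {"gripper": 0.7, "tx": 0, "ty": 0, "tz": -40, "roll": 0}, {"gripper": 0.7, "tx": 0, "ty": 0, "tz": -40, "roll": 0}, {"gripper": 0.7, "tx": 0, "ty": 0, "tz": -30, "roll": 0}, {"gripper": 0.7, "tx": 0, "ty": 0, "tz": 0, "roll": 0}]}}

```text
t: 17.22
position: [0.6315, 0.0784, 0.2434]
eef_rot: [0.005, 0.711, 0.703, 0.005]
force: [0.6, -0.0, 0.9]
opening: 0.0608
```

```bash
python3 - <<'E'
from go import *
delta(.4766+.050*.06,.304+.05,.23,-3.4)
E
```

```text
now [0.6315 0.0784 0.2434] jaw -0.6 q6 0.01 t 17.2167 -> tx,ty,tz [ 274.  -154.9   11.3] roll 2.8
```

Emit:
{"method": "move_arm", "body": {"commands": [{"gripper": 0.7, "tx": 14, "ty": -8, "tz": 0, "roll": 2.8}, {"gripper": 0.7, "tx": 30, "ty": -18, "tz": 0, "roll": 0}, {"gripper": 0.7, "tx": 34, "ty": -20, "tz": 0, "roll": 0}, {"gripper": 0.7, "tx": 34, "ty": -20, "tz": 0, "roll": 0}, {"gripper": 0.7, "tx": 34, "ty": -20, "tz": 0, "roll": 0}, {"gripper": 0.7, "tx": 34, "ty": -20, "tz": 0, "roll": 0}, {"gripper": 0.7, "tx": 34, "ty": -19, "tz": 0, "roll": 0}, {"gripper": 0.7, "tx": 31, "ty": -10, "tz": 0, "roll": 0}, {"gripper": 0.7, "tx": 22, "ty": -5, "tz": 0, "roll": 0}, {"gripper": 0.7, "tx": 12, "ty": -3, "tz": 0, "roll": 0}, {"gripper": 0.7, "tx": 0, "ty": 0, "tz": 0, "roll": 0}, {"gripper": 0.7, "tx": 0, "ty": 0, "tz": 0, "roll": 0}]}}

```text
t: 18.22
position: [0.5006, 0.3645, 0.2332]
eef_rot: [0.0, 0.728, 0.686, -0.0]
force: [-0.4, -0.7, -0.1]
opening: 0.0611
```

```bash
python3 - <<'E'
from go import *
import pickle
delta(.4766,.304,.092,-3.4)
st=get_state(); s=snapshot("wrist"); t=snapshot("top"); sc=snapshot("scene")
pickle.dump((s,st),open("w6.pkl","wb"));pickle.dump(t,open("t6.pkl","wb"))
a=cv2.resize(s["img"][150:290,190:390],(400,280),interpolation=cv2.INTER_CUBIC)
b=cv2.resize(t["img"][105:170,215:345],(400,200),interpolation=cv2.INTER_CUBIC)
c=cv2.resize(sc["img"][235:325,245:380],(400,267),interpolation=cv2.INTER_CUBIC)
o=np.zeros((480,800,3),np.uint8); o[:280,:400]=a;o[280:,:400]=b;o[:267,400:]=c; cv2.imwrite("pics/p6.png",o)
g=cv2.cvtColor(t["img"],cv2.COLOR_BGR2HSV)
for n,lo,hi,z in(("g",(45,80,60),(85,255,255),.09),("r",(0,150,130),(4,255,255),.09)):
  k,l,q,c=cv2.connectedComponentsWithStats(cv2.inRange(g,lo,hi))
  for j in range(1,k):
    if q[j,4]>100: print(n,c[j].round(1),q[j],p2w(t,[c[j]],z).round(4))
E
```

```text
now [0.5006 0.3645 0.2332] jaw -3.4 q6 0.56 t 18.2167 -> tx,ty,tz [-61.7 -20.4 141.3] roll 0.0
g [259.8 125.9] [249 115  23  23 388] [[0.6293 0.0374 0.09  ]]
g [286.3 127.1] [275 116  23  23 384] [[ 0.6261 -0.0125  0.09  ]]
g [312.6 127.4] [302 116  22  23 385] [[ 0.6244 -0.0621  0.09  ]]
r [549.8 135.2] [ 539  106   21   61 1178] [[ 0.5995 -0.5022  0.09  ]]
r [238.2 126.4] [229 115  19  23 383] [[0.6293 0.0783 0.09  ]]
r [412.8 166. ] [406 159  15  15 155] [[ 0.5472 -0.2474  0.09  ]]
```

View pics/p6.png

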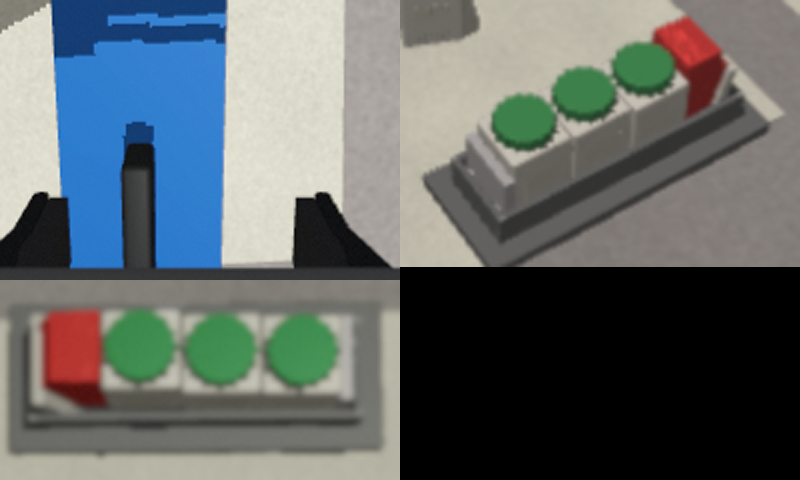

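The row has shifted 5.5 mm against the plate, and the wedge head is level with the jar caps, so it is home. The fin edges in the wrist crop are at x 123–155, with its +y end at row 167. I'll work out the fin's pose.

```bash
python3 - <<'E'
from go import *
import pickle
s,st=pickle.load(open("w6.pkl","rb"))
P=p2w(s,np.array([(123,168),(154,167),(122.5,266),(155.5,266)])/2+[190,150]-.25,.124,st);print(P.round(4))
a=(P[0]+P[1])/2;b=(P[2]+P[3])/2;d=(a-b)/np.linalg.norm(a-b);print("jaw",np.degrees(np.arctan2(-d[0],d[1])),"centre",a-d*.04)
u=np.array([np.sin(.06),np.cos(.06),0]);c=a-u*.04;print(c);delta(c[0],c[1],.092,-3.4)
t=pickle.load(open("t6.pkl","rb"))
E
```

```text
[[0.4745 0.3448 0.124 ]
 [0.4883 0.3445 0.124 ]
 [0.4702 0.2967 0.124 ]
 [0.4855 0.2957 0.124 ]]
jaw -4.232932729746075 centre [0.47848178 0.30477409 0.124     ]
[0.47903567 0.30473695 0.124     ]
now [0.5012 0.3633 0.2334] jaw -3.5 q6 0.56 t 18.3667 -> tx,ty,tz [-59.7 -18.5 141.5] roll -0.1
```

Emit:
{"method": "move_arm", "body": {"commands": [{"gripper": 0.7, "tx": -30, "ty": -10, "tz": 0, "roll": 0}, {"gripper": 0.7, "tx": -29.5, "ty": -9.5, "tz": 0, "roll": 0}, {"gripper": 0.7, "tx": 0, "ty": 0, "tz": 20, "roll": 0}, {"gripper": 0.7, "tx": 0, "ty": 0, "tz": 30, "roll": 0}, {"gripper": 0.7, "tx": 0, "ty": 0, "tz": 30, "roll": 0}, {"gripper": 0.7, "tx": 0, "ty": 0, "tz": 30, "roll": 0}, {"gripper": 0.7, "tx": 0, "ty": 0, "tz": 18, "roll": 0}, {"gripper": 0.7, "tx": 0, "ty": 0, "tz": 10, "roll": 0}, {"gripper": 0.7, "tx": 0, "ty": 0, "tz": 0, "roll": 0}, {"gripper": 0.7, "tx": 0, "ty": 0, "tz": 0, "roll": 0}]}}

```text
t: 19.2
position: [0.4781, 0.306, 0.096]
eef_rot: [0.0, 0.728, 0.685, -0.0]
force: [-0.3, 0.1, 0.6]
opening: 0.0609
```

Emit:
{"method": "move_arm", "body": {"commands": [{"gripper": 0, "tx": 0, "ty": 0, "tz": 0, "roll": 0}, {"gripper": 0, "tx": 0, "ty": 0, "tz": 0, "roll": 0}, {"gripper": 0, "tx": 0, "ty": 0, "tz": 0, "roll": 0}, {"gripper": 0, "tx": 0, "ty": 0, "tz": 0, "roll": 0}, {"gripper": 0, "tx": 0, "ty": 0, "tz": 0, "roll": 0}, {"gripper": 0, "tx": 0, "ty": 0, "tz": 0, "roll": 0}, {"gripper": 0, "tx": 0, "ty": 0, "tz": 0, "roll": 0}, {"gripper": 0, "tx": 0, "ty": 0, "tz": 0, "roll": 0}, {"gripper": 0, "tx": 0, "ty": 0, "tz": 0, "roll": 0}, {"gripper": 0, "tx": 0, "ty": 0, "tz": 0, "roll": 0}], "grip_force": 45}}

```text
t: 20.03
position: [0.4773, 0.3066, 0.0954]
eef_rot: [-0.0, 0.728, 0.686, -0.0]
force: [-0.1, -0.6, -0.7]
opening: 0.0136
```

Emit:
{"method": "move_arm", "body": {"commands": [{"gripper": 0, "tx": 0, "ty": 0, "tz": -8, "roll": 0}, {"gripper": 0, "tx": 0, "ty": 0, "tz": -15, "roll": 0}, {"gripper": 0, "tx": 0, "ty": 0, "tz": -25, "roll": 0}, {"gripper": 0, "tx": 0, "ty": 0, "tz": -30, "roll": 0}, {"gripper": 0, "tx": 0, "ty": 0, "tz": -25, "roll": 0}, {"gripper": 0, "tx": 0, "ty": 0, "tz": -15, "roll": 0}, {"gripper": 0, "tx": 0, "ty": 0, "tz": -7, "roll": 0}, {"gripper": 0, "tx": 0, "ty": 0, "tz": 0, "roll": 0}]}}

```text
t: 20.7
position: [0.4784, 0.307, 0.2225]
eef_rot: [0.001, 0.728, 0.686, 0.001]
force: [0.5, -0.2, -3.5]
opening: 0.0139
```

```bash
python3 - <<'E'
from go import *
import pickle
t=pickle.load(open("t6.pkl","rb"))
W=p2w(t,np.array([(218.2,112.5),(339.2,112.2),(338.5,160.2),(218.2,160.9)]),.012);print(W.round(4),W.mean(0))
delta(.6262,.007,.22,-.8);print(get_state()["force"],get_state()["opening"],get_state()["wrist_torque"])
E
```

```text
[[ 0.6785  0.1269  0.012 ]
 [ 0.6737 -0.1225  0.012 ]
 [ 0.5742 -0.1185  0.012 ]
 [ 0.5778  0.128   0.012 ]] [0.62606432 0.00348616 0.012     ]
now [0.4784 0.307  0.2225] jaw -3.4 q6 0.49 t 20.7 -> tx,ty,tz [-290.6  165.4    2.6] roll -2.6
[ 0.5322306  -0.18893848 -3.5374022 ] 0.013928343717145235 [-0.06608725  0.05777131  0.03068945]
```

Emit:
{"method": "move_arm", "body": {"commands": [{"gripper": 0, "tx": -10, "ty": 6, "tz": 0, "roll": 0}, {"gripper": 0, "tx": -22, "ty": 12, "tz": 0, "roll": 0}, {"gripper": 0, "tx": -30, "ty": 17, "tz": 0, "roll": 0}, {"gripper": 0, "tx": -32, "ty": 18, "tz": 0, "roll": 0}, {"gripper": 0, "tx": -32, "ty": 18, "tz": 0, "roll": 0}, {"gripper": 0, "tx": -32, "ty": 18, "tz": 0, "roll": 0}, {"gripper": 0, "tx": -32, "ty": 18, "tz": 0, "roll": 0}, {"gripper": 0, "tx": -30, "ty": 18, "tz": 0, "roll": 0}, {"gripper": 0, "tx": -28, "ty": 16, "tz": 0, "roll": 0}, {"gripper": 0, "tx": -22, "ty": 12, "tz": 0, "roll": 0}, {"gripper": 0, "tx": -14, "ty": 8, "tz": 0, "roll": 0}, {"gripper": 0, "tx": -6, "ty": 4, "tz": 0, "roll": 0}]}}

```text
t: 21.7
position: [0.6246, 0.0045, 0.2182]
eef_rot: [-0.001, 0.729, 0.685, -0.001]
force: [0.3, 0.2, -5.0]
opening: 0.0137
```

Emit:
{"method": "move_arm", "body": {"commands": [{"gripper": 0, "tx": 0, "ty": 0, "tz": 0, "roll": -2.4}, {"gripper": 0, "tx": 0, "ty": 0, "tz": 0, "roll": 0}, {"gripper": 0, "tx": 0, "ty": 0, "tz": 0, "roll": 0}, {"gripper": 0, "tx": 0, "ty": 0, "tz": 0, "roll": 0}]}}

```text
t: 22.03
position: [0.6245, 0.0084, 0.22]
eef_rot: [-0.001, 0.713, 0.701, -0.0]
force: [0.5, -0.1, -4.0]
opening: 0.0136
```

```bash
python3 - <<'E'
from go import *
delta(.626,.0063,.22,-1)
E
```

```text
now [0.6245 0.0084 0.22  ] jaw -1.0 q6 -0.1 t 22.0333 -> tx,ty,tz [-2.1  1.6  0. ] roll 0.0
```

Emit:
{"method": "move_arm", "body": {"commands": [{"gripper": 0, "tx": -2, "ty": 1.5, "tz": 0, "roll": 0}, {"gripper": 0, "tx": 0, "ty": 0, "tz": 10, "roll": 0}, {"gripper": 0, "tx": 0, "ty": 0, "tz": 12, "roll": 0}, {"gripper": 0, "tx": 0, "ty": 0, "tz": 12, "roll": 0}, {"gripper": 0, "tx": 0, "ty": 0, "tz": 12, "roll": 0}, {"gripper": 0, "tx": 0, "ty": 0, "tz": 12, "roll": 0}, {"gripper": 0, "tx": 0, "ty": 0, "tz": 10, "roll": 0}, {"gripper": 0, "tx": 0, "ty": 0, "tz": 6, "roll": 0}, {"gripper": 0, "tx": 0, "ty": 0, "tz": 0, "roll": 0}, {"gripper": 0, "tx": 0, "ty": 0, "tz": 0, "roll": 0}]}}

```text
t: 22.87
position: [0.6263, 0.0053, 0.1461]
eef_rot: [-0.0, 0.713, 0.701, -0.0]
force: [-0.8, -0.7, -4.0]
opening: 0.0142
```

```bash
python3 - <<'E'
from go import *
delta(.626,.0063,.1074,-1);print(get_state()["force"])
sc=snapshot("scene"); s=snapshot("wrist")
o=np.zeros((420,800,3),np.uint8); o[:400,:400]=cv2.resize(sc["img"][195:335,245:385],(400,400),interpolation=cv2.INTER_CUBIC); o[:300,400:]=cv2.resize(s["img"],(400,300)); cv2.imwrite("pics/p7.png",o)
E
```

```text
now [0.6263 0.0053 0.1461] jaw -1.0 q6 -0.1 t 22.8667 -> tx,ty,tz [ 1.  -0.3 38.7] roll -0.0
[-0.79895597 -0.7089556  -4.04191554]
```

View pics/p7.png

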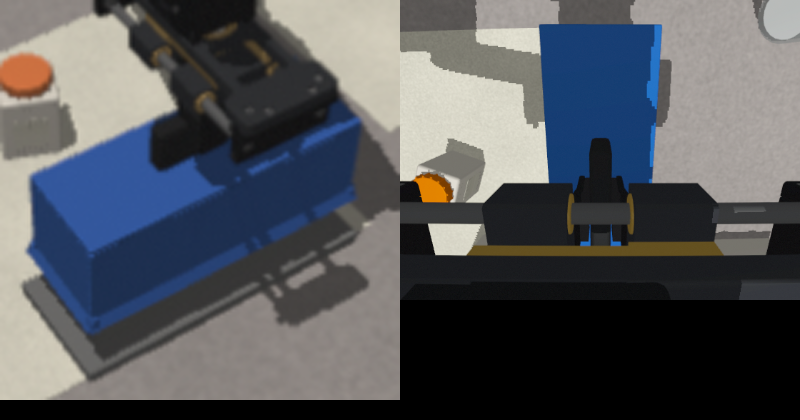

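The lid hangs level over the slab, aligned with it, and the force shows only its weight. I'll lower it the rest of the way.

Emit:
{"method": "move_arm", "body": {"commands": [{"gripper": 0, "tx": 0.5, "ty": 0, "tz": 6, "roll": 0}, {"gripper": 0, "tx": 0, "ty": 0, "tz": 6, "roll": 0}, {"gripper": 0, "tx": 0, "ty": 0, "tz": 6, "roll": 0}, {"gripper": 0, "tx": 0, "ty": 0, "tz": 6, "roll": 0}, {"gripper": 0, "tx": 0, "ty": 0, "tz": 5, "roll": 0}, {"gripper": 0, "tx": 0, "ty": 0, "tz": 4, "roll": 0}, {"gripper": 0, "tx": 0, "ty": 0, "tz": 3, "roll": 0}, {"gripper": 0, "tx": 0, "ty": 0, "tz": 0, "roll": 0}, {"gripper": 0, "tx": 0, "ty": 0, "tz": 0, "roll": 0}]}}

```text
t: 23.72
position: [0.6264, 0.0058, 0.1103]
eef_rot: [-0.0, 0.713, 0.701, -0.0]
force: [-0.1, -0.5, -3.6]
opening: 0.0138
```

Emit:
{"method": "move_arm", "body": {"commands": [{"gripper": 0, "tx": 0, "ty": 0, "tz": 1.5, "roll": 0}, {"gripper": 0, "tx": 0, "ty": 0, "tz": 1.5, "roll": 0}, {"gripper": 0, "tx": 0, "ty": 0, "tz": 1, "roll": 0}, {"gripper": 0, "tx": 0, "ty": 0, "tz": 0, "roll": 0}, {"gripper": 0, "tx": 0, "ty": 0, "tz": 0, "roll": 0}]}}

```text
t: 24.13
position: [0.6268, 0.0058, 0.1073]
eef_rot: [0.0, 0.713, 0.701, 0.0]
force: [-1.0, 0.7, 2.0]
opening: 0.0135
```

Contact at the predicted height (107.3 mm against 107.4), so it is seated. I'll release and withdraw.

Emit:
{"method": "move_arm", "body": {"commands": [{"gripper": 0.5, "tx": 0, "ty": 0, "tz": 0, "roll": 0}, {"gripper": 0.5, "tx": 0, "ty": 0, "tz": 0, "roll": 0}, {"gripper": 0.5, "tx": 0, "ty": 0, "tz": 0, "roll": 0}, {"gripper": 0.5, "tx": 0, "ty": 0, "tz": 0, "roll": 0}, {"gripper": 0.5, "tx": 0, "ty": 0, "tz": -8, "roll": 0}, {"gripper": 0.5, "tx": 0, "ty": 0, "tz": -20, "roll": 0}, {"gripper": 0.5, "tx": 0, "ty": 0, "tz": -30, "roll": 0}, {"gripper": 0.5, "tx": 0, "ty": 0, "tz": -35, "roll": 0}, {"gripper": 0.5, "tx": 0, "ty": 0, "tz": -30, "roll": 0}, {"gripper": 0.5, "tx": 0, "ty": -20, "tz": 0, "roll": 0}, {"gripper": 0.5, "tx": 10, "ty": -35, "tz": 0, "roll": 0}, {"gripper": 0.5, "tx": 20, "ty": -35, "tz": 0, "roll": 0}]}}

```text
t: 25.13
position: [0.537, 0.036, 0.2309]
eef_rot: [0.001, 0.714, 0.7, 0.0]
force: [-0.9, 0.2, 1.3]
opening: 0.0434
```

Emit:
{"method": "move_arm", "body": {"commands": [{"gripper": 0.5, "tx": 35, "ty": -15, "tz": 0, "roll": 0}, {"gripper": 0.5, "tx": 38, "ty": -10, "tz": 0, "roll": 0}, {"gripper": 0.5, "tx": 38, "ty": 0, "tz": 0, "roll": 0}, {"gripper": 0.5, "tx": 38, "ty": 0, "tz": 0, "roll": 0}, {"gripper": 0.5, "tx": 38, "ty": 0, "tz": 0, "roll": 0}, {"gripper": 0.5, "tx": 38, "ty": 0, "tz": 0, "roll": 0}, {"gripper": 0.5, "tx": 38, "ty": 0, "tz": 0, "roll": 0}, {"gripper": 0.5, "tx": 20, "ty": 0, "tz": 0, "roll": 0}, {"gripper": 0.5, "tx": 0, "ty": 0, "tz": 0, "roll": 0}, {"gripper": 0.5, "tx": 0, "ty": 0, "tz": 0, "roll": 0}]}}

```text
t: 25.97
position: [0.5167, 0.3217, 0.2298]
eef_rot: [0.0, 0.712, 0.702, -0.0]
force: [0.4, -1.0, 1.0]
opening: 0.0434
```

```bash
python3 - <<'E'
from go import *
t=snapshot("top"); sc=snapshot("scene")
o=np.zeros((400,800,3),np.uint8); o[:,:400]=cv2.resize(sc["img"][195:335,245:385],(400,400),interpolation=cv2.INTER_CUBIC); o[:250,400:]=cv2.resize(t["img"][95:180,210:346],(400,250),interpolation=cv2.INTER_CUBIC); cv2.imwrite("pics/p8.png",o)
g=cv2.cvtColor(t["img"],cv2.COLOR_BGR2HSV)
for n,lo,hi,z in(("fin",(0,0,0),(180,255,40),.136),("or",(5,150,100),(14,255,255),.078)):
  k,l,q,c=cv2.connectedComponentsWithStats(cv2.inRange(g,lo,hi))
  for j in range(1,k):
    if q[j,4]>100: print(n,c[j].round(1),q[j],p2w(t,[c[j]],z).round(4))
E
```

```text
fin [ 45.  183.3] [  15  102   64  136 3510] [[0.5223 0.419  0.136 ]]
fin [273.6 124.7] [256 119  41  10 235] [[0.6197 0.0105 0.136 ]]
fin [ 74.7 141.9] [ 72 133   6  19 101] [[0.5957 0.3669 0.136 ]]
fin [ 74.3 198.2] [ 71 190  10  19 124] [[0.4946 0.3668 0.136 ]]
or [369.1 216.4] [359 206  22  21 355] [[ 0.455  -0.1654  0.078 ]]
or [297.6 228.3] [288 219  21  20 332] [[ 0.4351 -0.0303  0.078 ]]
```

The viewer limit is reached, so I'll check the lid by fitting its model outline to the blue mask in both fixed cameras.

```bash
cat > fit.py <<'E'
from go import *
from scipy.optimize import minimize
sh=[]
for n in("top","scene"):
    s=snapshot(n); m=cv2.inRange(cv2.cvtColor(s["img"],cv2.COLOR_BGR2HSV),(100,100,25),(130,255,255))
    m=cv2.morphologyEx(m,cv2.MORPH_OPEN,np.ones((3,3)))
    k,l,q,c=cv2.connectedComponentsWithStats(m); p=w2p(s,[.626,.004,.06])[0]
    j=1+np.argmin(np.hypot(*(c[1:]-p).T)+1e3*(q[1:,4]<1000)); print(n,q[j],c[j])
    h=cv2.convexHull(np.argwhere(l==j)[:,::-1].astype(np.int32)); M=np.zeros(m.shape,np.uint8); cv2.fillConvexPoly(M,h,1)
    sh.append((s,cv2.resize(M,None,fx=4,fy=4,interpolation=cv2.INTER_NEAREST)))
B=np.array([(a*.0485,b*.124,0) for a in(-1,1) for b in(-1,1)]+[(a*.0415,b*.117,z) for a in(-1,1) for b in(-1,1) for z in(.012,.086)])
def iou(v):
    P=B@R.from_euler("xyz",v[3:]).as_matrix().T+v[:3]; e=0
    for s,M in sh:
        A=np.zeros_like(M); cv2.fillConvexPoly(A,cv2.convexHull(((w2p(s,P)+.5)*4-.5).round().astype(np.int32)),1); e+=1-(A&M).sum()/(A|M).sum()
    return e
x0=np.array([.626,.004,.012,0,0,-.015]); best=None
S=np.vstack([x0]+[x0+d for d in np.diag([.004,.004,.006,.03,.03,.03])])
r=minimize(iou,x0,method="Nelder-Mead",options=dict(initial_simplex=S,maxiter=600,xatol=1e-5,fatol=1e-6))
print("start",iou(x0),"fit",r.fun,r.x.round(4))
for dz in(-.004,0,.004,.008):print(dz,round(iou(x0+[0,0,dz,0,0,0]),4))
E
python3 fit.py
```

```text
top [ 215  104  124   54 6164] [276.96203764 131.24578196]
scene [ 256  228  113   95 5554] [311.15160245 276.20489737]
start 0.1074381111092716 fit 0.077209083810305 [ 0.6304  0.0041  0.0131 -0.0223 -0.0516 -0.0043]
-0.004 0.1316
0 0.1074
0.004 0.1323
0.008 0.1773
```

Level-constrained, the height is best at exactly seated. The free fit's small tilt may be bias, so I'll calibrate it on the start pictures, where the lid stood level.

```bash
sed -e 's/s=snapshot(n)/s=pickle.load(open({"top":"top0.pkl","scene":"sc0.pkl"}[n],"rb"))/' -e 's/^from go/import pickle\nfrom go/' -e 's/\.626,\.004,\.06/.477,.304,.04/' -e 's/\.626,\.004,\.012,0,0,-\.015/.477,.304,0,0,0,-.06/' fit.py > fit0.py; python3 fit0.py
```

```text
top [  57  186  136   50 5655] [125.22422635 210.43501326]
scene [ 326  157   94   70 3741] [371.68618017 192.54744721]
start 0.13293250260806533 fit 0.10444947284450312 [ 4.794e-01  3.062e-01 -1.000e-04 -1.790e-02 -3.050e-02 -5.170e-02]
-0.004 0.1616
0 0.1329
0.004 0.1441
0.008 0.1826
```

The same fit on the level lid at the start shows the same bias: tilts of -0.018 and -0.031, and x 2.4 mm too large. The lid is therefore level within the noise and fully down. I'll hand in.

```bash
python3 -c "
from plant import *
print(get_state()['t'],get_state()['force'],hand_in())"
```

```text
the job is handed in; nothing more can be done
26.1667 [ 0.14166456 -1.13363106 -0.0673793 ] None
```

The carrier is packed, locked and closed, and I handed the job in at 26 s of the 70 s allowed. No verdict is reported.

- **Jar:** I stood the last green-capped jar in the free place and pushed it up against its neighbour, which closed the row.
- **Wedge:** I drove the larger red wedge down until it stopped hard at its predicted home height, under about 30 N. The top camera then showed the row shifted about 5.5 mm against the sprung plate.
- **Lid:** I lowered the blue lid onto the slab. It made contact at a tool height of 107.3 mm, where 107.4 mm was expected, and I then let go and withdrew the arm.

**Last checks:**
- **Orange jars:** they measured within 0.1 mm of where they started.
- **Lid height and centring:** the outline fit puts the lid about 1 mm off its seated height and centred within a few mm.
- **Lid tilt (disagreed):** the fit read -0.05 rad, over the 0.04 limit. The same fit on the level lid at the start read -0.03, so I put most of that down to bias; about 0.02 rad is left over.
- **Final picture:** I did not see it, because the viewer's 12-picture limit was reached, so the closing check is numeric only.

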